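Cramp a cheese hoop tight with a reversing ratchet

ROBOT

A 6-joint arm with a two-finger parallel gripper is mounted at the origin on the work surface. World frame = base frame: x ahead of the robot, y to its left, z up, the work surface at z = 0. Lengths are in m, angles in rad, forces in N, time in s.
With the tool pointing down it reaches from about 0.35 to 0.875 m from the base axis. Payload 4.2 kg.
Tool frame: the origin (TCP) lies at the very end of the fingers, on their centre line; the grasp point (between the pads) lies 19 mm behind it (env.hold_point_z is the distance from the TCP to the grasp point, in m); x points along the fingers, y is the direction in which the jaws open and shut, and the axes are right-handed (so a half turn about x gives the same grasp; the last joint's range is limited). The gripper opens to 87 mm and grips with 3 to 60 N. Pads are 19 mm wide; open, the fingers measure 117 mm over their backs; the gripper's body (75 mm by 190 mm) begins 51 mm behind the grasp point.
Start: joints at [1.556, 0.385, 0.008, 0, -1.194, -0.259], TCP at [0.169, 0.602, 0.223] pointing down, gripper open.
Joint ranges: [-3.14, 3.14], [-1.21, 2.06], [-1.07, 1.41], [-3.16, 2.05], [-2.99, -0.16], [-3.1, 3.1]. Speed limits (rad/s): [2.79, 2.79, 3.14, 3.14, 3.14, 3.14].

INTERFACE

Orientations are given as a unit quaternion [x, y, z, w].
In Python, from workcell import env gives the robot as it stands.
- The arm moves only by the tool servo_tool, never from a script. Its argument "series" is one flat list of numbers, 5 for each row, row after row: the finger opening in m, from 0 to 0.087, then the shift along the tool's x, y, z in m, then the turn about the tool's x in degrees. In form: [jaw, dx, dy, dz, turn, jaw, dx, dy, dz, turn, ...]. A call has 1 to 12 rows; each row shifts and turns the commanded pose from where the row before left it, along the tool's axes as they then stand; what a row does not reach is not made up. A row lasts 1/8 s, in which the tool goes at most 62.5 mm and 10.7 degrees, less where a joint would pass 70% of its speed; a pose out of reach is approached as far as the arm can. A call with a gripper value outside its range is refused whole. The fingers move at their own pace and stop on an object; "squeeze" is the grip in N (left out, the last holds). Time passes only in rows, so rows that do not move let the fingers close. It gives the time, the measured TCP pose, the force and the opening at its end, in the units of the state.
- env.state(): the state, without advancing time (a new reading comes with each control period).
- env.grab_frame(name): name is "side" or "top"; returns a dict with "pixels" (400x640x3 uint8, red, green, blue), "z_map" (400x640 float32, m along the optical axis (not along the pixel's ray), 0 where there is no reading), "fx", "fy", "cx", "cy" (pixels), "T" (4x4, takes a point from camera to world coordinates). Camera axes: x right, y down, z forward; pixel columns grow to the right and rows downward; lengths in m; the calibration is good to about 2 mm. A picture is of the moment at which its call begins.
- env.close_job(): hands the job in, once; it reports no verdict.
Trained networks look in a picture, given as the dict that the camera call returned (one of the last four; its "shot" number tells which), for a name from the list of things; names that differ only in an ending like _2 or _b are one class to them, and where a whole thing is asked for, a point or a joint stands for the part that bears it (a point fixed in the world has none). Each returns a list of dicts, best first, with "conf" (0 to 1); they miss things now and then, are a little off and sometimes report something else, mostly with a low value. They report only what shows in the picture. A call takes as long as a camera call.
- env.boxes_of(target, picture): "rect" ([left, top, right, bottom] in pixels, round what is visible of it).
The state is a dict: "time_s": time; "joints": joint angles; "joint_vel": joint speeds; "effort": joint torques, N m; "tcp_pos": TCP position; "tool_rot": TCP orientation; "contact_force": force on the tool from outside, world axes, zero at the start; "wrist_torque": the same for the moment, N m; "opening": opening from 0.0 (shut) to 1.0 (fully open).
Only numpy, scipy, OpenCV 4.12 (cv2) and the standard library are available. Lean on these libraries where they do the work, as an engineer would, in place of code of your own. Each camera call takes 0.05 s, during which the arm holds its last target. There are 200 camera calls.

TASK

The hoop cramp is set to open. Gently flip the little tab of its ratchet over towards the hoop so that it closes, then swing the handle back and forth to drive the jaw up until the cheese hoop is pushed fully home in the fence and held firmly, about 45 newtons at the jaw, without crushing it; then let go. Work the cramp only by its tab and handle: leave the jaw, the hoop and everything else on the table alone.

Things in the scene. Friction and masses are not known exactly. Their poses are not given: they have to be found in the camera images.
- cramp: Hoop cramp, fixed: aluminium bed 180 x 430 x 20 mm. Origin on the table, on the ratchet's upright axis. Along its +y: ratchet head, jaw, hoop, fence (bed y -45 to 385, x -60 to 120 mm). Toothed wheel on the axis, 77 mm across, top at z 76 mm, its nut (20 mm across) up to z 86. Below it the handle, a flat arm 26 mm wide at z 50 to 60, points to -x.
- selector (a joint): Direction tab on an upright pin on the handle, 66 mm from the ratchet axis. -0.42 (stop): leans away from the hoop, ratchet opens; +0.42 (stop): leans to the hoop (cramp +y, counter-clockwise from above), ratchet closes. Stays where left; moves at about 3 N sideways; flipped: well past 0.3. Bends above 25 N. Flipped under load, the old tooth stays hooked until the handle is swung a little to +.
- tab (a point): Centre of the top of the direction tab: upright steel plate 22 mm long (radially, from its pin towards the ratchet axis), 9 mm thick, z 80 to 112 mm, its middle 42 mm from the pin and so some 24 mm from the ratchet axis, above the wheel; it moves 17 mm either side of the arm's line. Site axes: x from the pin along the tab, y square to its broad faces, towards the hoop.
- handle (a joint): Handle angle, counter-clockwise from above positive; 0: arm along cramp -x. Stops at -0.6 and 0.9 (a stop feels heavy too, though the hoop be loose). With the tab at closing, positive swings (knob away from the hoop) drive, negative ones click back, about 1 N to 4 N at the knob. A tooth is 0.39 rad; up to 0.5 rad of a drive swing is idle at first.
- grip (a point): Middle (z 104 mm) of the upright round wooden knob at the end of the handle: 28 mm thick, z 74 to 130 mm, 160 mm from the ratchet axis. It is fast on the arm and does not spin.
- ratchet (a joint): Wheel angle, 0 at the start, grows as the cramp closes: the jaw advances 14 mm per rad. Stiff, stays where left. Driving takes about 8 N at the knob (square to the arm; about 6 N if you stop and hold there) while the jaw runs free, 1 N more while it pushes the hoop, then 0.0875 N more per newton at the jaw: for 45 N at the jaw about 12 N moving, 10 N standing.
- jaw: Steel sliding jaw 130 mm wide, z 22 to 82 mm, moves along cramp +y. Its origin is at the cramp's origin when the ratchet is at 0. It carries a sprung beech pad, 100 mm wide, whose face is 91 mm on +y from this origin; the pad gives 1 mm per 20 N. Not to be touched.
- hoop: Beech hoop with a young cheese in it, 170 mm across, 70 mm high, about 1.2 kg, loose on the bed between pad and fence, at first with a gap to both. Origin: middle of its underside. Crushed above 90 N. Not to be touched by the robot.
- fence: Fixed fence across the bed, 62 mm high, 30 mm on +x from the cramp's origin, carrying a beech vee block (faces 0.3 rad off square) open to its -y, towards the jaw. The block is screwed out of the fence by an amount not given, 0 to 8 mm, and holds there. Home, the hoop touches both faces, its origin 89 mm (block fully in) to 97 mm on -y from the fence's origin. Set elsewhere each time.
- tomme: Small grey-brown cheese, 110 mm across, 45 mm high. Bystander; origin at its underside.
- wedge: Cheese piece 100 x 39 x 50 mm. Bystander; origin at its underside.
- tub: White plastic tub, 80 mm across, 55 mm high. Bystander; origin at its underside.
- brush: Rind brush lying on the table. Bystander.
- scraper: Scraper lying on the table. Bystander.
- jar: Glass jar, 70 mm across, 100 mm high. Bystander; origin at its underside.

How it is judged:
By the outcome, as a careful person would: the job done as asked, in the order asked, and still so for the second after the job is handed in, with the robot touching nothing.
It also fails if it takes over 72 s, if anything falls off the work surface, if the arm or the gripper's body presses on something with over 40 N, if the wrist force passes 120 N, or if a joint passes its speed limit or range.

## Working session

There is one attempt and no reset: what is moved stays moved. The work goes in short steps, Python scripts to look and compute and a tool call to move; the robot and the scene stay as the last step left them, time stands still between calls to the robot, and variables do not carry over. Pictures are saved under pics/ and viewed, about 8 in all and at most 12, crops included, and the job is handed in when it is done.

Besides the shell and the picture viewer there is one more tool, called after "Emit:" as name(argument=value, ...) on one line, values as JSON. servo_tool: Moves the arm, as the interface text tells. Its arguments: {"type":"object","properties":{"series":{"type":"array"},"squeeze":{"type":"number"}},"required":["series"]}

```bash
mkdir -p pics; ls
cat > h.py <<'E'
import numpy as np, cv2
from workcell import env
def world(p,u,v,z=None):
    z=p["z_map"][int(round(v)),int(round(u))] if z is None else z
    c=np.array([(u-p["cx"])*z/p["fx"],(v-p["cy"])*z/p["fy"],z,1])
    return (p["T"]@c)[:3]
def cloud(p):
    z=p["z_map"]; v,u=np.mgrid[:400,:640]
    c=np.stack([(u-p["cx"])*z/p["fx"],(v-p["cy"])*z/p["fy"],z,np.ones_like(z)],-1)
    return (c@p["T"].T)[...,:3]
def pix(p,w):
    c=np.linalg.inv(p["T"])@np.r_[w,1]
    return [p["fx"]*c[0]/c[2]+p["cx"],p["fy"]*c[1]/c[2]+p["cy"]]
def save(p,n): cv2.imwrite(f"pics/{n}.png",p["pixels"][...,::-1])
E
python3 - <<'E'
from h import *
s=env.state();print(s)
for n in("top","side"):
    p=env.grab_frame(n);save(p,n+"0");print(n,p["fx"],p["T"].round(3).tolist())
    for t in "cramp tab grip jaw hoop fence tomme wedge tub brush scraper jar".split():
        for b in env.boxes_of(t,p)[:2]:
            r=b["rect"];c=((r[0]+r[2])/2,(r[1]+r[3])/2)
            print(t,round(b["conf"],2),np.round(r).tolist(),world(p,*c).round(3))
E
```

```text
pics
{'time_s': 0.0, 'joints': array([ 1.55559786e+00,  3.85525203e-01,  6.59340895e-03, -5.33197212e-04,
       -1.19401784e+00, -2.58595405e-01]), 'joint_vel': array([ 0.00021525,  0.00028418,  0.00033388,  0.00240118, -0.00054135,
       -0.00077383]), 'effort': array([-1.61488974e-04, -3.90666139e+01,  1.87409198e+01,  4.21990380e+00,
        1.10025925e-02, -1.90659007e-04]), 'tcp_pos': array([0.16880326, 0.6011185 , 0.22146079]), 'tool_rot': array([-0.70039984,  0.09734447,  0.70056284,  0.09579057]), 'contact_force': array([ 0.5392272 , -0.10127714,  0.18613447]), 'wrist_torque': array([ 0.02023469, -0.03023656,  0.04309673]), 'opening': 1.002403985879667}
top 389.4667478438691 [[0.003, -0.993, 0.12, 0.429], [-1.0, -0.004, -0.004, -0.055], [0.005, -0.12, -0.993, 1.286], [0.0, 0.0, 0.0, 1.0]]
cramp 0.53 [390.0, 147.0, 405.0, 207.0] [ 0.662 -0.327  0.02 ]
tab 0.75 [326.0, 187.0, 346.0, 210.0] [ 0.583 -0.121  0.084]
tab 0.53 [216.0, 247.0, 241.0, 276.0] [0.386 0.216 0.049]
grip 0.93 [334.0, 188.0, 344.0, 242.0] [ 0.532 -0.132  0.059]
jaw 0.86 [299.0, 162.0, 321.0, 202.0] [ 0.633 
[... 868 characters left out ...]
7.0] [ 0.673 -0.044  0.02 ]
grip 0.61 [314.0, 202.0, 370.0, 263.0] [ 0.529 -0.12   0.057]
jaw 0.93 [330.0, 165.0, 381.0, 220.0] [ 0.628 -0.073  0.076]
hoop 0.93 [273.0, 139.0, 339.0, 202.0] [0.587 0.06  0.089]
fence 0.84 [246.0, 124.0, 302.0, 187.0] [0.577 0.176 0.071]
tomme 0.81 [154.0, 157.0, 201.0, 198.0] [0.357 0.32  0.045]
wedge 0.7 [194.0, 176.0, 224.0, 220.0] [0.374 0.195 0.049]
wedge 0.19 [235.0, 162.0, 400.0, 262.0] [ 0.552 -0.015  0.016]
tub 0.6 [342.0, 325.0, 380.0, 367.0] [ 0.382 -0.313  0.007]
brush 0.79 [425.0, 234.0, 477.0, 301.0] [ 0.65  -0.345  0.019]
scraper 0.76 [394.0, 285.0, 500.0, 386.0] [ 0.515 -0.423  0.017]
jar 0.77 [423.0, 192.0, 464.0, 240.0] [ 0.709 -0.268  0.086]
```

Run:
```python
from h import *
for n,(l,t,r,b) in (("top",(220,140,420,290)),("side",(230,110,430,260))):
    p=env.grab_frame(n)
    im=cv2.resize(p["pixels"][t:b,l:r,::-1],None,fx=4,fy=4,interpolation=cv2.INTER_CUBIC);cv2.imwrite(f"pics/{n}c.png",im)
    W=cloud(p);z=W[...,2]
    def reg(name,m):
        q=W[m]; 
        if len(q)>3: (cx,cy),rad=cv2.minEnclosingCircle(q[:,:2].astype(np.float32));print(n,name,len(q),"mean",q.mean(0).round(4),"circ",round(cx,4),round(cy,4),round(rad,4))
    box=(W[...,0]>.35)&(W[...,0]<.75)&(W[...,1]<.0)&(W[...,1]>-.25)
    reg("knobtop",box&(W[...,0]<.53)&(z>.122)&(z<.14))
    reg("tabtop",box&(W[...,0]>.53)&(W[...,1]<-.09)&(z>.105)&(z<.12))
    reg("wheeltop",box&(W[...,0]>.53)&(W[...,1]<-.085)&(z>.07)&(z<.08))
    bed=(abs(z-.02)<.006)&(W[...,0]>.45)&(W[...,0]<.8)&(W[...,1]>-.25)&(W[...,1]<.4)
    q=W[bed][:,:2].astype(np.float32);print("bed",len(q),cv2.minAreaRect(q),cv2.boxPoints(cv2.minAreaRect(q)).round(3).tolist())
```

```text
top knobtop 68 mean [ 0.4655 -0.1289  0.1291] circ 0.4654 -0.1293 0.0137
top tabtop 22 mean [ 0.5991 -0.1292  0.1113] circ 0.5998 -0.1284 0.0108
top wheeltop 338 mean [ 0.6264 -0.1232  0.0755] circ 0.6512 -0.1711 0.1152
bed 2949 ((0.6643837094306946, 0.015878289937973022), (0.24595969915390015, 0.538604199886322), 10.817899703979492) [[0.49300000071525574, 0.25699999928474426], [0.593999981880188, -0.2720000147819519], [0.8360000252723694, -0.22599999606609344], [0.7350000143051147, 0.30300000309944153]]
side knobtop 126 mean [ 0.4608 -0.1312  0.1284] circ 0.4616 -0.1304 0.0135
side tabtop 48 mean [ 0.5941 -0.1305  0.1097] circ 0.5955 -0.1289 0.0111
side wheeltop 489 mean [ 0.6173 -0.1258  0.075 ] circ 0.6398 -0.1723 0.1089
bed 2620 ((0.5954272747039795, -0.0003434717655181885), (0.26137253642082214, 0.5133181810379028), 43.32112121582031) [[0.3240000009536743, 0.09700000286102295], [0.6759999990463257, -0.2770000100135803], [0.8669999837875366, -0.09700000286102295], [0.5139999985694885, 0.2759999930858612]]
```

View pics/topc.png

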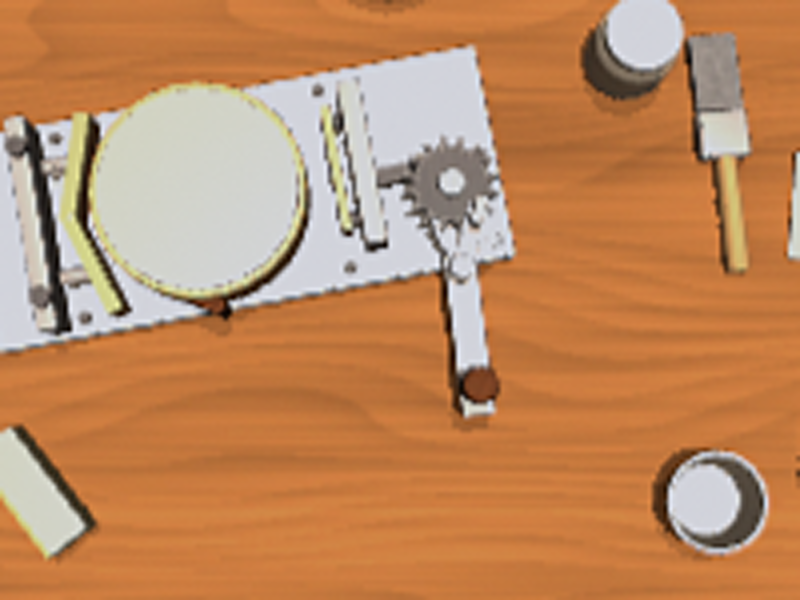

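View pics/sidec.png

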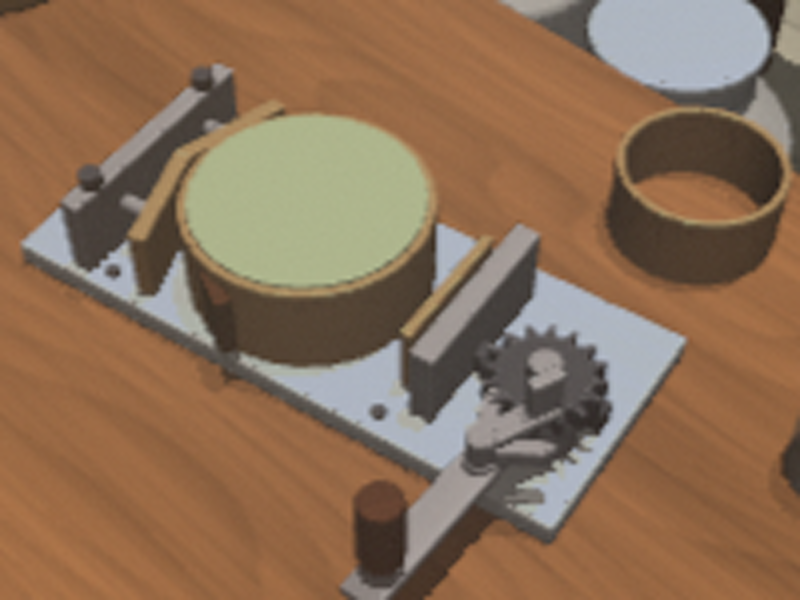

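Run:
```python
from h import *
from scipy.spatial.transform import Rotation as R
s=env.state();print(R.from_quat(s["tool_rot"]).as_matrix().round(3).tolist())
def ray(p,u,v,h):
    a=p["T"][:3,3];d=world(p,u,v,1.)-a;return a+d*(h-a[2])/d[2]
T=env.grab_frame("top");S=env.grab_frame("side")
print("nut",ray(T,333,185,.086),ray(S,230+545/4,110+358/4,.086))
# bed corners, crop px
for c in((475,45),(513,258),(0,350)): print("bedT",ray(T,220+c[0]/4,140+c[1]/4,.02).round(4))
for c in((685,342),(553,535),(25,245)): print("bedS",ray(S,230+c[0]/4,110+c[1]/4,.02).round(4))
print("hoopT",ray(T,220+200/4,140+190/4,.09),"S",ray(S,230+308/4,110+203/4,.09))
```

```text
[[0.0, -0.27, -0.963], [-0.0, -0.963, 0.27], [-1.0, -0.0, -0.0]]
nut [ 0.62358927 -0.11118181  0.086     ] [ 0.62302275 -0.11001743  0.086     ]
bedT [ 0.748  -0.1336  0.02  ]
bedT [ 0.5699 -0.164   0.02  ]
bedT [0.4934 0.2525 0.02  ]
bedS [ 0.7417 -0.1351  0.02  ]
bedS [ 0.568  -0.1706  0.02  ]
bedS [0.4912 0.2472 0.02  ]
hoopT [0.61435699 0.08458034 0.09      ] S [0.61149446 0.08194331 0.09      ]
```

Emit:
servo_tool(series=[0, 0, 0.039, -0.038, 0, 0, 0, 0.039, -0.038, 0, 0, 0, 0.039, -0.038, 0, 0, 0, 0.039, -0.038, 0, 0, 0, 0.039, -0.038, 0, 0, 0, 0.039, -0.038, 0, 0, 0, 0.039, -0.038, 0, 0, 0, 0.039, -0.038, 0, 0, 0, 0.039, -0.038, 0, 0, 0, 0.039, -0.038, 0, 0, 0, 0.039, -0.038, 0, 0, 0, 0.039, -0.038, 0], squeeze=10)

```text
time_s: 3.0
tcp_pos: [0.4822, 0.0262, 0.223]
tool_rot: [0.701, -0.096, -0.7, -0.097]
contact_force: [1.0, 1.2, -0.2]
opening: 0.008
```

Emit:
servo_tool(series=[0, 0, 0.0375, -0.038, 0, 0, 0, 0.0375, -0.038, 0, 0, 0, 0.0375, -0.038, 0, 0, 0, 0.0375, -0.038, 0, 0, 0.035, 0, 0, 0, 0, 0.035, 0, 0, 0, 0, 0, 0, 0, 0, 0, 0, 0, 0, 0])

```text
time_s: 4.0
tcp_pos: [0.5883, -0.1578, 0.1541]
tool_rot: [0.701, -0.096, -0.7, -0.096]
contact_force: [0.6, -1.4, 1.1]
opening: 0.003
```

Run:
```python
from h import *
s=env.state();print(s["tcp_pos"],s["joints"].round(3),s["contact_force"])
p=env.grab_frame("side");l,t=300,160
cv2.imwrite("pics/side1.png",cv2.resize(p["pixels"][t:t+110,l:l+140,::-1],None,fx=5,fy=5,interpolation=cv2.INTER_CUBIC))
```

```text
[ 0.58831927 -0.15776511  0.1541295 ] [ 4.000e-03  4.110e-01 -1.320e-01  1.000e-03 -1.025e+00  1.293e+00] [ 0.57243775 -1.35070276  1.12591403]
```

View pics/side1.png

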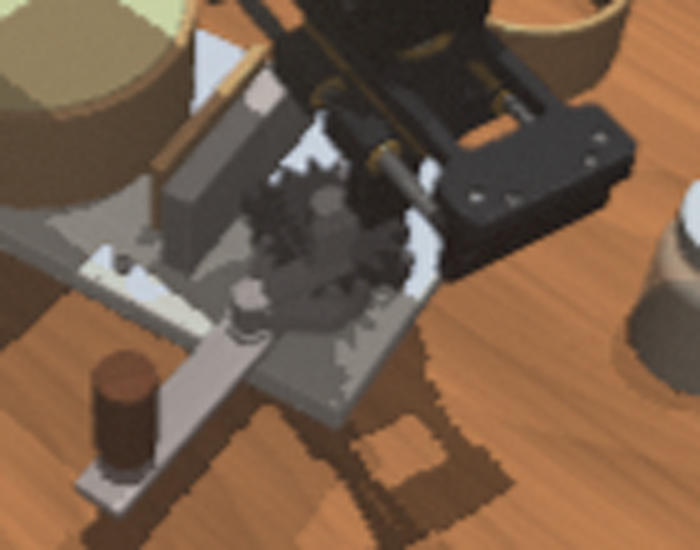

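Emit:
servo_tool(series=[0, 0.03, 0, 0, 0, 0, 0.029, 0, 0, 0, 0, 0, 0, 0, 0, 0, 0, -0.004, 0, 0, 0, 0, -0.003, 0, 0, 0, 0, -0.0029, -0.0014, -4, 0, 0, -0.0029, -0.0014, -4])

```text
time_s: 4.92
tcp_pos: [0.5941, -0.1457, 0.095]
tool_rot: [0.706, -0.046, -0.705, -0.046]
contact_force: [-0.4, -0.1, -0.4]
opening: 0.002
```

Emit:
servo_tool(series=[0, 0, -0.0029, -0.0014, -4, 0, 0, -0.0029, -0.0014, -4, 0, 0, -0.0029, -0.0014, -4])

```text
time_s: 5.3
tcp_pos: [0.5988, -0.138, 0.095]
tool_rot: [0.707, 0.027, -0.706, 0.028]
contact_force: [-0.5, -1.8, -1.0]
opening: 0.008
```

Emit:
servo_tool(series=[0, 0, -0.0029, -0.0014, -4, 0, 0, -0.0029, -0.0014, -4, 0, 0, -0.0029, -0.0014, -4])

```text
time_s: 5.68
tcp_pos: [0.6019, -0.1288, 0.095]
tool_rot: [0.701, 0.101, -0.699, 0.102]
contact_force: [0.4, -2.4, -0.5]
opening: 0.007
```

Emit:
servo_tool(series=[0, 0, -0.0029, -0.0014, -4, 0, 0, -0.0029, -0.0014, -4])

```text
time_s: 5.92
tcp_pos: [0.6029, -0.1223, 0.095]
tool_rot: [0.692, 0.149, -0.69, 0.15]
contact_force: [2.6, -2.3, -0.4]
opening: 0.008
```

Emit:
servo_tool(series=[0, 0, -0.0029, -0.0014, -4, 0, 0, -0.0025, -0.001, 0])

```text
time_s: 6.18
tcp_pos: [0.6024, -0.1164, 0.0949]
tool_rot: [0.686, 0.172, -0.685, 0.173]
contact_force: [0.5, -2.5, 1.2]
opening: 0.004
```

Emit:
servo_tool(series=[0, 0, -0.002, -0.0005, 0])

```text
time_s: 6.3
tcp_pos: [0.6018, -0.1143, 0.0948]
tool_rot: [0.686, 0.172, -0.685, 0.173]
contact_force: [0.5, -2.3, 2.0]
opening: 0.008
```

Emit:
servo_tool(series=[0, 0, -0.0015, -0.0005, 0])

```text
time_s: 6.42
tcp_pos: [0.6013, -0.1126, 0.0944]
tool_rot: [0.686, 0.173, -0.685, 0.173]
contact_force: [-0.1, -2.6, 2.1]
opening: 0.006
```

Emit:
servo_tool(series=[0, 0, -0.001, 0, 0])

```text
time_s: 6.55
tcp_pos: [0.6009, -0.1116, 0.0941]
tool_rot: [0.686, 0.173, -0.685, 0.173]
contact_force: [1.5, -2.0, 2.0]
opening: 0.008
```

Emit:
servo_tool(series=[0, 0, -0.0012, 0, 0, 0, 0, 0.007, 0, 0, 0, 0, 0.01, 0, 0, 0, -0.04, 0, 0, 0, 0, -0.05, 0, 0, 0, 0, -0.03, 0.03, 0.03, 0, 0, 0, 0.04, 0.04, 0, 0, 0, 0.02, 0.04, 0, 0, 0, 0, 0, 0])

```text
time_s: 7.68
tcp_pos: [0.5515, -0.2594, 0.213]
tool_rot: [-0.685, -0.172, 0.687, -0.171]
contact_force: [0.2, 0.7, 0.4]
opening: 0.007
```

Run:
```python
from h import *
s=env.state();print(s["tcp_pos"],s["joints"].round(3),s["contact_force"])
ims=[]
for n,l,t in(("side",300,160),("top",285,160)):
    p=env.grab_frame(n);ims.append(cv2.resize(p["pixels"][t:t+100,l:l+80,::-1],None,fx=5,fy=5,interpolation=cv2.INTER_CUBIC))
    W=cloud(p);z=W[...,2]
    m=(W[...,0]>.57)&(W[...,0]<.63)&(W[...,1]<-.07)&(W[...,1]>-.16)&(z>.103)&(z<.12);print(n,m.sum(),W[m].mean(0))
    m=(W[...,0]>.42)&(W[...,0]<.53)&(W[...,1]<0)&(W[...,1]>-.26)&(z>.122)&(z<.136);print(n,"knob",m.sum(),W[m].mean(0))
cv2.imwrite("pics/c2.png",np.hstack(ims))
```

```text
[ 0.55152913 -0.2593991   0.21304063] [-1.750e-01  3.660e-01 -4.500e-02 -1.000e-03 -1.162e+00  2.235e+00] [0.22179669 0.65931349 0.41743116]
side 40 [ 0.59085038 -0.09942352  0.10981953]
side knob 128 [ 0.46067118 -0.13127764  0.12854227]
top 0 [nan nan nan]
top knob 0 [nan nan nan]<stdin>:7: RuntimeWarning: Mean of empty slice.
  ret = um.true_divide(
<stdin>:8: RuntimeWarning: Mean of empty slice.
```

View pics/c2.png

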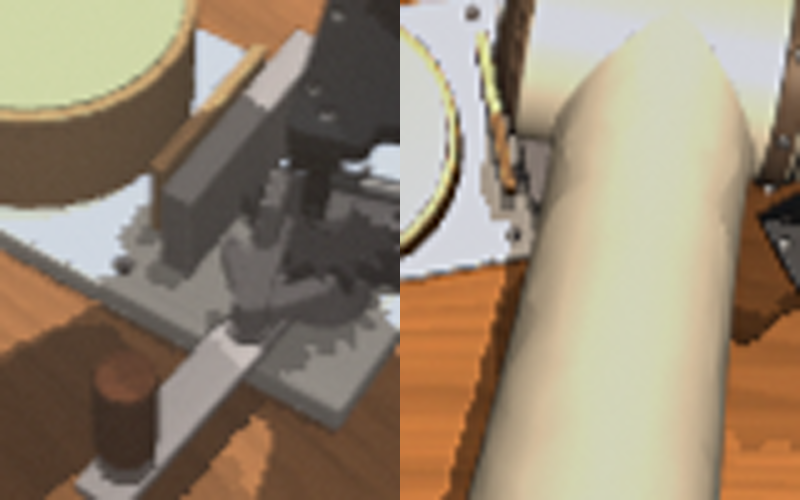

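Emit:
servo_tool(series=[0, 0, -0.02, -0.04, 0, 0, 0, -0.04, -0.04, 0, 0, 0.03, -0.03, -0.03, 0, 0, 0.05, 0, 0, 0, 0, 0.037, 0, 0, 0, 0, 0, -0.008, 0, 0, 0, 0, -0.007, 0, 0])

```text
time_s: 8.65
tcp_pos: [0.6017, -0.1114, 0.098]
tool_rot: [0.686, 0.173, -0.685, 0.174]
contact_force: [0.1, 0.9, -0.3]
opening: 0.006
```

Emit:
servo_tool(series=[0, 0, -0.002, 0, 0, 0, 0, -0.001, 0, 0])

```text
time_s: 8.9
tcp_pos: [0.6011, -0.11, 0.0988]
tool_rot: [0.687, 0.172, -0.684, 0.174]
contact_force: [1.6, -3.1, 0.8]
opening: 0.006
```

Emit:
servo_tool(series=[0, 0, -0.001, 0, 0])

```text
time_s: 9.02
tcp_pos: [0.6008, -0.1095, 0.0987]
tool_rot: [0.687, 0.172, -0.684, 0.174]
contact_force: [3.0, -4.8, 2.5]
opening: 0.004
```

Emit:
servo_tool(series=[0, 0, -0.001, 0, 0])

```text
time_s: 9.15
tcp_pos: [0.6001, -0.1086, 0.0982]
tool_rot: [0.687, 0.172, -0.684, 0.174]
contact_force: [4.4, -5.4, 4.0]
opening: 0.0
```

Emit:
servo_tool(series=[0, 0, -0.001, 0, 0])

```text
time_s: 9.28
tcp_pos: [0.6001, -0.1082, 0.0982]
tool_rot: [0.687, 0.172, -0.684, 0.174]
contact_force: [4.6, -6.4, 3.2]
opening: 0.006
```

Emit:
servo_tool(series=[0, 0, 0.007, 0, 0, 0, 0, 0.01, 0, 0, 0, -0.05, 0, 0, 0, 0, -0.05, 0, 0, 0, 0.06, 0, -0.02, 0.043, 0, 0.06, 0, -0.02, 0.044, 0, 0.06, 0, -0.022, 0.044, 0, 0.06, 0, 0, 0, 10.5, 0.06, 0, 0, 0, 10.5, 0.06, 0, 0, 0, 10.5, 0.06, 0, 0, 0, 10.5, 0.06, 0, 0, 0, 10.5])

```text
time_s: 10.78
tcp_pos: [0.4602, -0.1296, 0.1958]
tool_rot: [-0.69, 0.15, 0.692, 0.151]
contact_force: [0.9, -0.3, 0.3]
opening: 0.683
```

Emit:
servo_tool(series=[0.06, 0, 0, 0, 10.5, 0.06, 0, 0, 0, 10.5, 0.06, 0, 0, 0, 10.5, 0.06, 0, 0, 0, 10.5, 0.06, 0, 0, 0, 10.5, 0.06, 0, 0, 0, 10.5, 0.06, 0, 0, 0, 10.5, 0.06, 0, 0, 0, 10.5, 0.06, 0, 0, 0, 10.5, 0.06, 0, 0, 0, 10.5, 0.06, 0, 0, 0, 10.5, 0.06, 0, 0, 0, 10.5])

```text
time_s: 12.28
tcp_pos: [0.4602, -0.1296, 0.1957]
tool_rot: [-0.179, 0.685, 0.18, 0.683]
contact_force: [1.0, 0.2, -0.4]
opening: 0.688
```

Emit:
servo_tool(series=[0.06, 0, 0, 0, 10.5, 0.06, 0, 0, 0, 10.5, 0.06, 0, 0, 0, 2, 0.06, 0, 0, 0, 0])

```text
time_s: 12.78
tcp_pos: [0.4607, -0.1296, 0.1962]
tool_rot: [-0.043, 0.706, 0.043, 0.705]
contact_force: [0.1, -1.3, -0.0]
opening: 0.691
```

Run:
```python
from h import *
from scipy.spatial.transform import Rotation as R
s=env.state();M=R.from_quat(s["tool_rot"]).as_matrix();print(s["tcp_pos"],s["joints"].round(3),s["contact_force"],s["opening"])
d=np.array([.463,-.130,.086])-s["tcp_pos"];print("y",M[:,1],np.degrees(np.arctan2(M[1,1],M[0,1])),"d tool",M.T@d)
p=env.grab_frame("side");W=cloud(p);z=W[...,2]
m=(W[...,0]>.42)&(W[...,0]<.50)&(W[...,1]<-.07)&(W[...,1]>-.19)&(z>.122)&(z<.136);print("knob",m.sum(),W[m].mean(0))
```

```text
[ 0.46070988 -0.1296331   0.19617062] [ 0.066  0.158 -0.378 -0.    -1.035 -1.516] [ 0.13546035 -1.33733603 -0.00953827] 0.6907511902347336
y [-1.20456466e-01  9.92718525e-01  4.12919807e-04] 96.91844784963284 d tool [ 0.1101676  -0.00068558  0.00236066]
knob 131 [ 0.46042885 -0.12938959  0.12831502]
```

Emit:
servo_tool(series=[0.06, 0.05, 0, 0.002, 0, 0.06, 0.04, 0, 0, 0, 0.06, 0.02, 0, 0, 0, 0.034, 0, 0, 0, 0, 0.034, 0, 0, 0, 0, 0.034, 0, 0, 0, 0])

```text
time_s: 13.58
tcp_pos: [0.4639, -0.1293, 0.0878]
tool_rot: [-0.042, 0.705, 0.042, 0.707]
contact_force: [-0.1, 0.2, 1.1]
opening: 0.444
```

Emit:
servo_tool(series=[0.034, 0, -0.0128, 0.0005, -4.6, 0.034, 0, -0.0128, 0.0005, -4.6, 0.034, 0, -0.0128, 0.0005, -4.6])

```text
time_s: 13.95
tcp_pos: [0.4726, -0.1667, 0.0876]
tool_rot: [-0.127, 0.695, 0.128, 0.696]
contact_force: [0.7, 4.8, 0.4]
opening: 0.397
```

Emit:
servo_tool(series=[0.034, 0, -0.0128, 0.0005, -4.6, 0.034, 0, -0.0128, 0.0005, -4.6, 0.034, 0, -0.0128, 0.0005, -4.6, 0.034, 0, -0.0128, 0.0005, -4.6])

```text
time_s: 14.45
tcp_pos: [0.4969, -0.2096, 0.0875]
tool_rot: [-0.236, 0.666, 0.238, 0.666]
contact_force: [-1.3, 8.2, 2.9]
opening: 0.394
```

Emit:
servo_tool(series=[0.034, 0, -0.0128, 0.0005, -4.6, 0.034, 0, -0.0128, 0.0005, -4.6, 0.034, 0, -0.0128, 0.0005, -4.6])

```text
time_s: 14.82
tcp_pos: [0.5234, -0.2362, 0.0873]
tool_rot: [-0.314, 0.634, 0.317, 0.632]
contact_force: [-4.1, 6.8, 4.1]
opening: 0.396
```

```bash
cat >> h.py <<'E'
AX=np.array([.6225,-.111])
def rep():
    from scipy.spatial.transform import Rotation as R
    s=env.state();M=R.from_quat(s["tool_rot"]).as_matrix();v=s["tcp_pos"][:2]-AX
    print(s["time_s"],s["tcp_pos"].round(4),"r",np.hypot(*v).round(4),"h",(np.arctan2(-v[1],-v[0])-.183).round(3),"F tool",(M.T@s["contact_force"]).round(2),"toolz ang h",(np.arctan2(M[1,2],M[0,2])-.183).round(3),"j",s["joints"].round(2))
E
python3 -c "
from h import *
rep()"
```

```text
14.825 [ 0.5234 -0.2362  0.0873] r 0.1597 h 0.718 F tool [-4.1   7.37  2.97] toolz ang h 0.741 j [-0.14  0.43 -0.29 -0.   -0.85 -0.5 ]
```

Emit:
servo_tool(series=[0.034, 0, -0.0128, 0.0005, -4.6, 0.034, 0, -0.006, 0.0002, -2])

```text
time_s: 15.08
tcp_pos: [0.5387, -0.247, 0.0872]
tool_rot: [-0.349, 0.615, 0.352, 0.613]
contact_force: [-5.4, 5.5, 5.0]
opening: 0.39
```

Emit:
servo_tool(series=[0.034, 0, 0.0192, 0.0012, 6.9, 0.034, 0, 0.0192, 0.0012, 6.9, 0.034, 0, 0.0192, 0.0012, 6.9, 0.034, 0, 0.0192, 0.0012, 6.9, 0.034, 0, 0.0192, 0.0012, 6.9, 0.034, 0, 0.0192, 0.0012, 6.9])

```text
time_s: 15.82
tcp_pos: [0.4706, -0.1595, 0.0878]
tool_rot: [-0.11, 0.698, 0.109, 0.7]
contact_force: [1.2, -1.2, 0.1]
opening: 0.391
```

```bash
python3 -c "
from h import *
rep()"
```

```text
15.825 [ 0.4706 -0.1595  0.0878] r 0.1595 h 0.126 F tool [-0.07 -1.52  0.75] toolz ang h 0.128 j [ 0.    0.32 -0.48  0.   -0.77 -1.26]
```

Emit:
servo_tool(series=[0.034, 0, 0.0192, 0.0012, 6.9, 0.034, 0, 0.0192, 0.0012, 6.9, 0.034, 0, 0.0192, 0.0012, 6.9, 0.034, 0, 0.0192, 0.0012, 6.9, 0.034, 0, 0.0192, 0.0012, 6.9, 0.034, 0, 0.006, 0, 2])

```text
time_s: 16.58
tcp_pos: [0.4716, -0.0583, 0.0877]
tool_rot: [0.114, 0.697, -0.113, 0.699]
contact_force: [-0.3, -4.7, 1.9]
opening: 0.392
```

Run:
```python
from h import *
rep()
p=env.grab_frame("top");save(p,"t3")
l,t=210,140
cv2.imwrite("pics/t3c.png",cv2.resize(p["pixels"][t:t+95,l:l+140,::-1],None,fx=5,fy=5,interpolation=cv2.INTER_CUBIC))
```

```text
16.575 [ 0.4716 -0.0583  0.0877] r 0.1598 h -0.519 F tool [-1.92 -4.52  1.17] toolz ang h -0.506 j [ 0.22  0.29 -0.53  0.   -0.75 -2.11]
```

View pics/t3c.png

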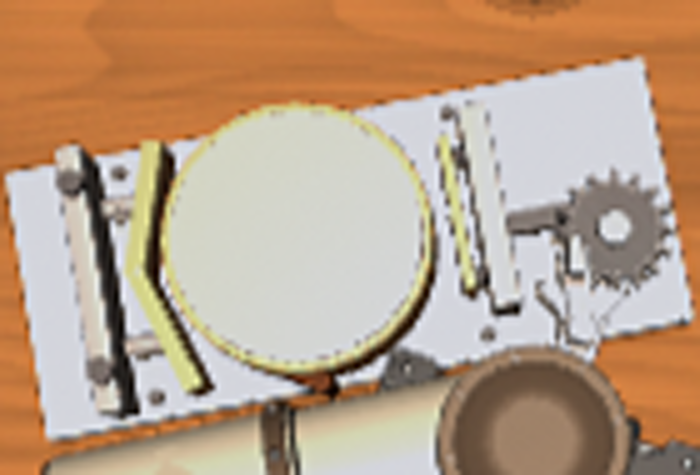

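Emit:
servo_tool(series=[0.034, 0, -0.016, 0.0008, -5.73, 0.034, 0, -0.016, 0.0008, -5.73, 0.034, 0, -0.016, 0.0008, -5.73, 0.034, 0, -0.016, 0.0008, -5.73, 0.034, 0, -0.016, 0.0008, -5.73, 0.034, 0, -0.016, 0.0008, -5.73])

```text
time_s: 17.38
tcp_pos: [0.4692, -0.153, 0.0876]
tool_rot: [-0.098, 0.699, 0.1, 0.701]
contact_force: [0.3, 8.1, 1.4]
opening: 0.395
```

Emit:
servo_tool(series=[0.034, 0, -0.0128, 0.0005, -4.6, 0.034, 0, -0.0128, 0.0005, -4.6, 0.034, 0, -0.0128, 0.0005, -4.6])

```text
time_s: 17.75
tcp_pos: [0.4837, -0.1882, 0.0875]
tool_rot: [-0.181, 0.683, 0.183, 0.684]
contact_force: [-1.2, 9.2, 2.4]
opening: 0.388
```

```bash
python3 -c "
from h import *
rep()"
```

```text
17.75 [ 0.4837 -0.1882  0.0875] r 0.1588 h 0.325 F tool [-2.37  8.54  3.53] toolz ang h 0.338 j [-0.06  0.35 -0.43 -0.   -0.79 -0.99]
```

Driving freely at about 8 N. I'll continue in small pieces.

Emit:
servo_tool(series=[0.034, 0, -0.0128, 0.0005, -4.6, 0.034, 0, -0.0128, 0.0005, -4.6])

```text
time_s: 18.0
tcp_pos: [0.4976, -0.2092, 0.0875]
tool_rot: [-0.235, 0.666, 0.237, 0.667]
contact_force: [-1.3, 9.6, 4.6]
opening: 0.392
```

Emit:
servo_tool(series=[0.034, 0, -0.0096, 0.0004, -3.44, 0.034, 0, -0.0096, 0.0004, -3.44])

```text
time_s: 18.25
tcp_pos: [0.5096, -0.223, 0.0872]
tool_rot: [-0.274, 0.652, 0.277, 0.651]
contact_force: [-2.1, 8.8, 4.8]
opening: 0.391
```

Run:
```python
from h import *
rep()
p=env.grab_frame("top")
l,t=210,140
cv2.imwrite("pics/t4c.png",cv2.resize(p["pixels"][t:t+95,l:l+140,::-1],None,fx=5,fy=5,interpolation=cv2.INTER_CUBIC))
```

```text
18.25 [ 0.5096 -0.223   0.0872] r 0.159 h 0.599 F tool [-4.81  7.67  4.82] toolz ang h 0.618 j [-0.12  0.41 -0.34 -0.   -0.83 -0.65]
```

View pics/t4c.png

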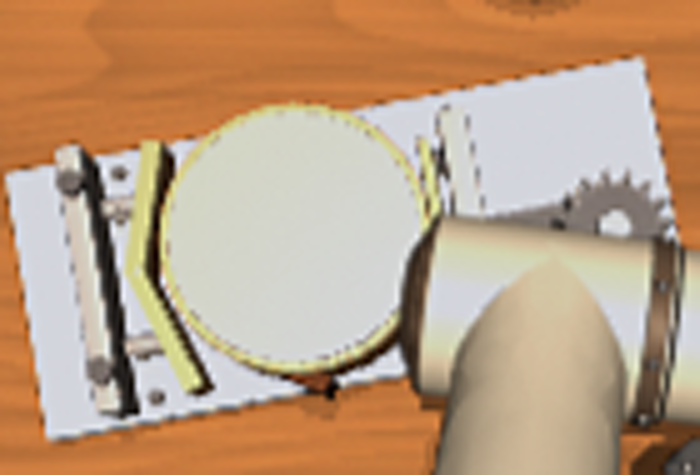

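Emit:
servo_tool(series=[0.034, 0, -0.008, 0.0001, -2.9, 0.034, 0, -0.008, 0.0001, -2.9])

```text
time_s: 18.55
tcp_pos: [0.5208, -0.2335, 0.0869]
tool_rot: [-0.306, 0.637, 0.31, 0.636]
contact_force: [-3.7, 9.0, 3.5]
opening: 0.391
```

Emit:
servo_tool(series=[0.034, 0, -0.008, 0.0001, -2.9, 0.034, 0, -0.008, 0.0001, -2.9])

```text
time_s: 18.8
tcp_pos: [0.5334, -0.2429, 0.0869]
tool_rot: [-0.338, 0.621, 0.342, 0.619]
contact_force: [-4.7, 8.6, 3.9]
opening: 0.392
```

```bash
python3 -c "
from h import *
rep()"
```

```text
18.8 [ 0.5334 -0.2429  0.0869] r 0.1592 h 0.794 F tool [-3.8   8.61  4.71] toolz ang h 0.82 j [-0.15  0.45 -0.26 -0.   -0.87 -0.41]
```

Emit:
servo_tool(series=[0.034, 0, 0.0192, 0.0009, 6.9, 0.034, 0, 0.0192, 0.0012, 6.9, 0.034, 0, 0.0192, 0.0012, 6.9, 0.034, 0, 0.0192, 0.0012, 6.9, 0.034, 0, 0.0192, 0.0012, 6.9, 0.034, 0, 0.0192, 0.0012, 6.9, 0.034, 0, 0.0192, 0.0012, 6.9, 0.034, 0, 0.0192, 0.0012, 6.9, 0.034, 0, 0.0192, 0.0012, 6.9, 0.034, 0, 0.0192, 0.0012, 6.9, 0.034, 0, 0.0192, 0.0012, 6.9])

```text
time_s: 20.18
tcp_pos: [0.4707, -0.0591, 0.0874]
tool_rot: [0.115, 0.697, -0.115, 0.698]
contact_force: [0.4, -0.9, -0.0]
opening: 0.39
```

Run:
```python
from h import *
rep()
p=env.grab_frame("top")
l,t=210,140
cv2.imwrite("pics/t5c.png",cv2.resize(p["pixels"][t:t+95,l:l+140,::-1],None,fx=5,fy=5,interpolation=cv2.INTER_CUBIC))
```

```text
20.175 [ 0.4707 -0.0591  0.0874] r 0.1605 h -0.512 F tool [ 0.03 -0.72  0.7 ] toolz ang h -0.51 j [ 0.22  0.29 -0.54  0.   -0.75 -2.12]
```

View pics/t5c.png

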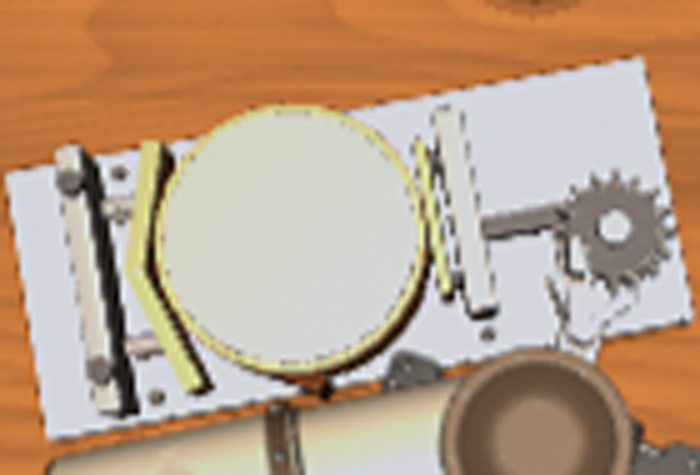

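Emit:
servo_tool(series=[0.034, 0, -0.016, 0.0008, -5.73, 0.034, 0, -0.016, 0.0008, -5.73, 0.034, 0, -0.016, 0.0008, -5.73])

```text
time_s: 20.6
tcp_pos: [0.4637, -0.1055, 0.0875]
tool_rot: [0.007, 0.706, -0.006, 0.709]
contact_force: [0.7, 9.5, 0.5]
opening: 0.391
```

Emit:
servo_tool(series=[0.034, 0, -0.008, 0.0003, -2.9, 0.034, 0, -0.008, 0.0003, -2.9])

```text
time_s: 20.85
tcp_pos: [0.4639, -0.1216, 0.0875]
tool_rot: [-0.028, 0.705, 0.029, 0.708]
contact_force: [-0.6, 8.9, 2.2]
opening: 0.39
```

Emit:
servo_tool(series=[0.034, 0, -0.008, 0.0003, -2.9, 0.034, 0, -0.008, 0.0003, -2.9])

```text
time_s: 21.1
tcp_pos: [0.4659, -0.1374, 0.0875]
tool_rot: [-0.064, 0.703, 0.065, 0.705]
contact_force: [-0.4, 7.8, 3.5]
opening: 0.393
```

```bash
python3 -c "
from h import *
rep()"
```

```text
21.1 [ 0.4659 -0.1374  0.0875] r 0.1589 h -0.016 F tool [-3.45  7.74  1.01] toolz ang h -0.001 j [ 0.05  0.3  -0.51 -0.   -0.76 -1.43]
```

Emit:
servo_tool(series=[0.034, 0, -0.008, 0.0001, -2.9, 0.034, 0, -0.008, 0.0001, -2.9])

```text
time_s: 21.35
tcp_pos: [0.4693, -0.153, 0.0875]
tool_rot: [-0.099, 0.699, 0.1, 0.701]
contact_force: [-0.0, 8.5, 2.8]
opening: 0.392
```

Emit:
servo_tool(series=[0.034, 0, -0.008, 0.0001, -2.9, 0.034, 0, -0.008, 0.0001, -2.9])

```text
time_s: 21.6
tcp_pos: [0.4742, -0.1678, 0.0875]
tool_rot: [-0.134, 0.693, 0.136, 0.695]
contact_force: [-0.9, 11.2, 3.8]
opening: 0.391
```

Emit:
servo_tool(series=[0.034, 0, -0.008, 0.0001, -2.9])

```text
time_s: 21.72
tcp_pos: [0.4772, -0.175, 0.0875]
tool_rot: [-0.152, 0.689, 0.153, 0.691]
contact_force: [-0.1, 11.8, 4.2]
opening: 0.391
```

```bash
python3 -c "
from h import *
rep()"
```

```text
21.725 [ 0.4772 -0.175   0.0875] r 0.1587 h 0.232 F tool [-4.15 10.78  4.88] toolz ang h 0.252 j [-0.03  0.34 -0.45 -0.   -0.78 -1.1 ]
```

```bash
cat >> h.py <<'E'
def stand(n=8):
    from scipy.spatial.transform import Rotation as R
    f=[]
    for i in range(n):
        env.grab_frame("side");s=env.state();M=R.from_quat(s["tool_rot"]).as_matrix();f.append(M.T@s["contact_force"])
    f=np.array(f);print(f[:,1].round(1),f.mean(0).round(2))
E
python3 -c "
from h import *
stand();rep()"
```

```text
[7.8 7.9 8.5 8.3 8.3 8.9 7.4 8.4] [-3.42  8.19  3.84]
22.125 [ 0.4773 -0.1752  0.0875] r 0.1588 h 0.233 F tool [-3.32  8.42  4.47] toolz ang h 0.25 j [-0.03  0.34 -0.46 -0.   -0.78 -1.1 ]
```

Emit:
servo_tool(series=[0.034, 0, -0.004, 0, -1.4, 0.034, 0, -0.004, 0, -1.4])

```text
time_s: 22.38
tcp_pos: [0.4804, -0.1817, 0.0874]
tool_rot: [-0.168, 0.686, 0.17, 0.687]
contact_force: [-0.6, 13.2, 4.6]
opening: 0.391
```

```bash
python3 -c "
from h import *
rep();stand();rep()"
```

```text
22.375 [ 0.4804 -0.1817  0.0874] r 0.1587 h 0.279 F tool [-4.53 11.95  5.57] toolz ang h 0.3 j [-0.05  0.34 -0.44 -0.   -0.78 -1.04]
[10.8  9.8  9.3  8.5  9.6  8.9  9.1  9.1] [-3.89  9.39  4.62]
22.775 [ 0.4806 -0.1821  0.0875] r 0.1587 h 0.282 F tool [-3.14  9.09  4.61] toolz ang h 0.299 j [-0.05  0.34 -0.44 -0.   -0.78 -1.04]
```

Emit:
servo_tool(series=[0.034, 0, -0.004, 0, -1.4])

```text
time_s: 22.9
tcp_pos: [0.4821, -0.1851, 0.0874]
tool_rot: [-0.176, 0.684, 0.178, 0.685]
contact_force: [-1.1, 12.5, 5.6]
opening: 0.391
```

```bash
python3 -c "
from h import *
rep();stand();rep()"
```

```text
22.9 [ 0.4821 -0.1851  0.0874] r 0.1587 h 0.303 F tool [-5.51 11.49  5.14] toolz ang h 0.324 j [-0.05  0.35 -0.43 -0.01 -0.79 -1.01]
[10.6 10.4  9.6  9.4  9.6 10.2  9.8  9.9] [-4.22  9.93  5.06]
23.3 [ 0.4823 -0.1855  0.0875] r 0.1588 h 0.305 F tool [-3.5   9.9   5.01] toolz ang h 0.323 j [-0.05  0.35 -0.43 -0.   -0.79 -1.01]
```

Emit:
servo_tool(series=[0.034, 0, 0.003, 0, 0, 0.06, 0, 0, 0, 0, 0.06, 0, 0, 0, 0, 0.06, 0, 0, 0, 0, 0.06, -0.03, 0, 0, 0, 0.06, -0.05, 0, 0, 0, 0.06, -0.05, 0, 0, 0, 0.06, 0, -0.05, -0.05, 0, 0.06, 0, -0.05, -0.05, 0, 0.06, 0, -0.05, -0.05, 0, 0.06, 0, 0, 0, 0])

```text
time_s: 24.68
tcp_pos: [0.4268, -0.3685, 0.2167]
tool_rot: [-0.175, 0.685, 0.175, 0.685]
contact_force: [0.8, 0.6, -0.1]
opening: 0.687
```

Run:
```python
from h import *
rep()
ims=[]
for n,l,t in(("top",210,140),("side",240,110)):
    p=env.grab_frame(n);ims.append(cv2.resize(p["pixels"][t:t+150,l:l+140,::-1],(560,600)[:2] if 0 else (392,420),interpolation=cv2.INTER_CUBIC))
cv2.imwrite("pics/f.png",np.hstack(ims))
```

```text
24.675 [ 0.4268 -0.3685  0.2167] r 0.3234 h 0.738 F tool [0.14 0.14 1.04] toolz ang h 0.318 j [-0.42  0.29 -0.15  0.   -1.13 -0.65]
```

View pics/f.png

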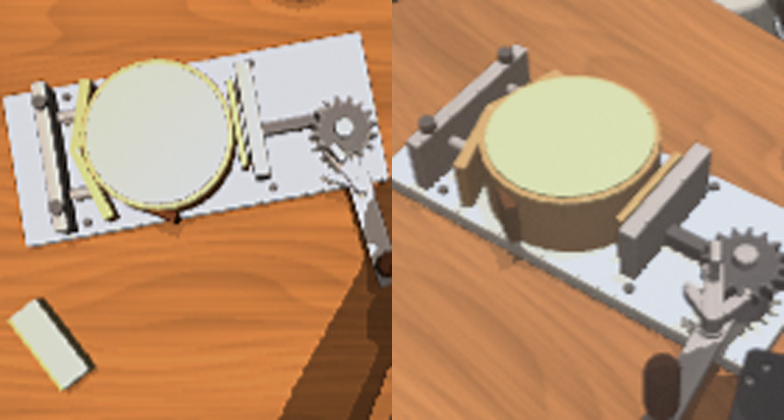

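Run:
```python
from h import *
a=.183;Rm=np.array([[np.cos(a),np.sin(a)],[-np.sin(a),np.cos(a)]])
for n in("top","side"):
    p=env.grab_frame(n);W=cloud(p);z=W[...,2]
    C=(W[...,:2]-AX)@Rm.T*1000
    m=(abs(z-.089)<.006)&(abs(C[...,0]-30)<105)&(C[...,1]>95)&(C[...,1]<300)
    cn,_=cv2.findContours(m.astype(np.uint8),cv2.RETR_EXTERNAL,cv2.CHAIN_APPROX_NONE);c=max(cn,key=cv2.contourArea)[:,0]
    q=C[c[:,1],c[:,0]];(x,y),r=cv2.minEnclosingCircle(q.astype(np.float32));print(n,"hoop",x,y,r)
    M=np.c_[2*q,np.ones(len(q))];s=np.linalg.lstsq(M,(q**2).sum(1),rcond=None)[0];print(" lsq",s[:2],np.sqrt(s[2]+s[0]**2+s[1]**2))
    for nm,lo,hi,h0,h1 in(("fence",255,330,.065,.09),("jaw",40,100,.075,.09)):
        k=(z>h0)&(z<h1)&(abs(C[...,0]-30)<80)&(C[...,1]>lo)&(C[...,1]<hi);k&=~m
        q=C[k];print(" ",nm,len(q),q.min(0).round(1),q.max(0).round(1),q.mean(0).round(1))
        if nm=="fence":
            for x0 in range(-40,100,10):
                g=q[abs(q[:,0]-x0)<5];print("   ",x0,np.round(np.sort(g[:,1]),0)[[0,len(g)//2,-1]] if len(g) else None,end="")
            print()
```

```text
top hoop 31.657825469970703 206.9729461669922 85.04154968261719
 lsq [ 30.96992076 206.79571231] 83.16989206131001
  fence 392 [-49.8 270.7] [109.8 329.9] [ 28.4 304.9]
    -40 [274. 286. 329.]    -30 [276. 286. 325.]    -20 [280. 302. 329.]    -10 [282. 296. 329.]    0 [287. 298. 328.]    10 [290. 322. 330.]    20 [293. 305. 329.]    30 [290. 306. 330.]    40 [294. 322. 329.]    50 [293. 304. 330.]    60 [291. 323. 330.]    70 [287. 302. 329.]    80 [280. 307. 329.]    90 [271. 287. 324.]
  jaw 100 [-32.5  91.1] [94.7 99.8] [30.3 95.3]
side hoop 27.57353401184082 208.4821014404297 86.55826568603516
 lsq [ 26.8139856  206.75638121] 83.45309417206349
  fence 413 [-49.9 260.9] [109.3 329.9] [ 15.5 312.8]
    -40 [261. 322. 329.]    -30 [266. 290. 325.]    -20 [279. 307. 329.]    -10 [289. 323. 330.]    0 [292. 323. 330.]    10 [298. 323. 330.]    20 [302. 323. 329.]    30 [303. 323. 329.]    40 [301. 324. 330.]    50 [322. 324. 330.]    60 [322. 324. 330.]    70 [307. 323. 330.]    80 [289. 324. 329.]    90 [280. 323. 325.]
  jaw 163 [-37.9  90.5] [ 90.9 100. ] [23.8 94.7]
```

```bash
python3 -c "
from h import *
print(env.close_job())"
```

```text
the job is handed in; nothing more can be done
None
```

I flipped the tab to closing, drove the jaw up with three handle swings until the hoop seated in the fence, let go and handed the job in. It took about 25 s of the 72 s.

- **Tab:** I pushed it from the far side with closed fingers until it stopped giving. The force rose to about 8.5 N, well under the 25 N limit. The final picture shows it leaning to the hoop. The first push ended short of the stop (about 0.35–0.39 rad from the images), so I pushed it a second time.
- **Drive:** I worked the knob with the fingers loosely around it. It took about 8 N moving while free and about 9 N while pushing the hoop, then climbed once the hoop was home.
- **Jaw force:** At the end the knob read 9.9 N standing, which is about 45 N at the jaw, and 11.5 N moving, which is nearer 40 N. The readings scatter by about 1 N, so I trust the averaged standing value more.
- **Hoop:** The top camera put it 1–2 mm to one side of the fence's middle and the side camera 2–3 mm to the other. That is within what the cameras can resolve, so contact on both vee faces is inferred from this and from the stiff force rise, not seen directly.
- **At hand-in:** The gripper was open and clear of everything, and the contact force was near zero.

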